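# Vent the volume pump and draw its piston to the groove

## Task

On the small grey volume pump, first turn the black vent knob until its pointer points at the index stud, with the piston still fully home. Then grip the piston by its steel head and draw it straight out along its leaning barrel, gently and without forcing it sideways, until the groove round the rod is level with the barrel's rim (45 mm out; never anywhere near right out), and finish holding it there in the gripper, the pointer still at the stud. Leave the brass weight, the threaded fitting and the cap nut beside the pump where they are.

Things in the scene. Friction and masses are not known exactly. Their poses are not given: they have to be found in the camera images.
- pump: Fixed grey base plate 150 x 270 x 12 mm on the worktop, carrying the barrel on its left (+y) half and the vent knob on its right (-y) half. Origin: centre of its underside, z up, x across the plate away from the robot at yaw 0 (yaw varies). A copper pipe 8 mm thick, 20 to 24 mm above the worktop, joins the two halves.
- barrel: Fixed aluminium tube, 34 mm outside (steel bands 42 mm), 125 mm long, leaning 20 degrees from vertical to the plate's -x side (towards the robot). Origin: centre of its open mouth at the rim, (-0.023, 0.070, 0.139) m in the pump's frame; z along the bore, outwards and up; y is the plate's y axis. Bore 17.6 mm across, 119 mm deep.
- piston: Loose steel piston, 0.2 to 0.35 kg; let go, it slides back down the bore. Origin: centre of the underside of its collar (32 mm across, 6 mm thick), z along the rod towards the head. The rod, 16 mm diameter, reaches 100 mm below the origin into the bore. At home the collar rests on the barrel's rim: piston and barrel then share origin and axes.
- piston_head (a point): Middle of the piston's head, 27 mm above the piston's origin along its axis: plain steel cylinder to grip, 26 mm diameter, from 10 to 44 mm above the origin (18 mm neck between it and the collar).
- piston_groove (a point): Middle of the groove, 4 mm wide, that runs round the rod 45 mm below the piston's origin. At home it is hidden in the bore; it is level with the rim when the piston is 45 mm out.
- vent_knob (a joint): Angle of the vent knob about the vertical, rad, growing counter-clockwise from above. 0: pointer at the index stud; starts between -1.4 and -0.7 (pointer clockwise of the stud); stops at +-1.9. It stays where it is left; turning takes about 0.06 N m.
- knob_grip (a point): On the knob's vertical axis at the height to grip, 51 mm above the worktop; (0, -0.070, 0.051) m in the pump's frame. The black grip bar is 42 mm long, 14 mm wide, 26 to 59 mm above the worktop, on a round skirt 44 mm wide. The point's x axis runs along the bar to its pointer end (light line on the bar's top, light nose at the skirt 32 mm from the axis).
- index_stud (a point): Top of the index stud: steel pin 7 mm diameter, 7 mm high, standing on the plate 41 mm from the knob's axis on the plate's +x side; a long line on the plate runs on beyond it. The other short lines round the knob are a scale, 22.5 degrees apart.
- brass_mass: Bystander: brass cylinder weight with a button on top, 30 mm diameter, 46 mm high, to the left (+y) of the pump. Origin under its centre.
- union: Bystander: steel threaded fitting with a hexagon, 41 mm high, behind the pump. Origin under its centre.
- cap_nut: Bystander: brass knurled cap nut, 30 mm diameter, 22 mm high, to the right (-y) of the pump. Origin under its centre.
Things that resemble listed ones, but are neither listed nor needed, are in the scene too. There is more than one size of the piston; the one meant has the size given above.

How it is judged (in metres and radians):
On the way:
1. the vent knob's pointer is at the index stud (within 0.14 rad, 8 degrees) with the piston still home (less than 6 mm out) (value of joint vent_knob between -0.14 and 0.14 rad and z of piston in the frame of barrel below 0.006 m), for 0.3 s.
At the end, for the whole second after the job is handed in: The piston is held still in the fingers 40 to 50 mm out of the barrel (groove at the rim, within 5 mm), in line with the bore within 0.05 rad; the knob's pointer is within 0.14 rad of the stud; brass weight, fitting and cap nut are within 20 mm of where they stood (value of joint vent_knob between -0.14 and 0.14 rad and z of piston in the frame of barrel between 0.04 and 0.05 m and angle between the z axis of piston and the z axis of barrel, either way round below 0.05 rad and contact force between the fingers and piston above 4 N and linear speed of piston below 0.01 m/s and distance of each of brass_mass, union, cap_nut from where it was at the start of the episode below 0.02 m); the arm keeps its last pose, push and grip.
It fails at once if the piston is drawn more than 8 mm while the vent knob is more than 0.2 rad off the stud (z of piston in the frame of barrel above 0.008 m and (value of joint vent_knob below -0.2 rad or value of joint vent_knob above 0.2 rad)).
It fails at once if the piston is drawn more than 75 mm, nearly out of the barrel (z of piston in the frame of barrel above 0.075 m).
It fails at once if the piston is drawn while forced sideways against the barrel with more than 60 N (z of piston in the frame of barrel above 0.004 m and contact force between piston and barrel above 60 N).
It fails at once if brass weight, fitting or cap nut is shoved more than 30 mm (distance of any of brass_mass, union, cap_nut from where it was at the start of the episode above 0.03 m).
It also fails if it takes over 51 s, if anything falls off the work surface, if the arm or the gripper's body presses on something with over 40 N, if the wrist force passes 120 N, or if a joint passes its speed limit or range.

## Robot

A 6-joint arm with a two-finger parallel gripper is mounted at the origin on a cart in front of the work surface, level with it; the furniture and walls round the work are solid. World frame = base frame: x ahead of the robot, y to its left, z up, the work surface at z = 0. Lengths are in mm, angles in rad, forces in N, time in s.
With the tool pointing down it reaches from about 350 to 775 mm from the base axis. Payload 7.3 kg.
Tool frame: the origin (TCP) lies at the centre of the arm's flange, where the gripper is bolted on; the fingertips stand 178 mm ahead of it and the grasp point (between the pads) lies 159 mm ahead of it; z points along the fingers, y is the direction in which the jaws open and shut (so a half turn about z gives the same grasp; the last joint's range is limited). The gripper opens to 92 mm and grips with 3 to 60 N. Pads are 19 mm wide; open, the fingers measure 130 mm over their backs; the gripper's body (75 mm by 190 mm) begins 47 mm behind the grasp point.
Start: joints at [-1.342, 0.342, 1.524, -0, 1.275, -0.146], TCP at [192.215, -488.55, 404.741] pointing down, gripper open.
Joint ranges: [-2.53, 2.53], [-0.77, 2.02], [0.04, 2.7], [-1, 4.14], [0.28, 2.66], [-3.11, 3.11]. Speed limits (rad/s): [2.57, 2.57, 3.14, 3.14, 3.14, 3.14].

## Interface

Orientations are given as [roll, pitch, yaw] about the fixed x, y, z axes, in that order (R = Rz(yaw) Ry(pitch) Rx(roll)).
In Python, from plant import get_obs, capture, close_job gives the robot as it stands. The module is installed in compiled form; this text tells all that it offers.
- The arm moves only by the shell command python3 -m pendant 'ROWS'. ROWS is JSON, a list of rows, each a list of 3 entries, a list of its own where there are three numbers: the shift along the tool's x, y, z in m, then the turn, a rotation vector about the tool's x, y, z in rad, then the finger opening in m, from 0 to 0.0918. In form: [[[tx, ty, tz], [wx, wy, wz], fingers], ...]. A call has 1 to 10 rows; each row is the pose to reach, as a shift and turn from the pose commanded when the call began, along the tool's axes at that moment; what a row does not reach only later rows make up. A row lasts 1/12 s, in which the tool goes at most 41.7 mm and 7.16 degrees, less where a joint would pass 70% of its speed; a pose out of reach is approached as far as the arm can. A call with a gripper value outside its range is refused whole. The fingers move at their own pace and stop on an object; the grip force is fixed at half the most. Time passes only in rows, so rows that repeat a pose let the fingers close. It gives the time, the measured TCP pose, the force and the opening at its end, in the units of the state.
- get_obs(): the state, without advancing time (a new reading comes with each control period).
- capture(name): name is "side" or "top"; returns a dict with "color" (400x640x3 uint8, red, green, blue), "mtx" (3x3 intrinsics, pixels), "rvec" (rotation vector, rad) and "tvec" (3), from world to camera coordinates, as OpenCV has them. Camera axes: x right, y down, z forward; pixel columns grow to the right and rows downward; lengths in mm; the calibration is good to about 2 mm. A picture is of the moment at which its call begins. There is no depth.
- close_job(): hands the job in, once; it reports no verdict.
The state is a dict: "time": time; "joint_positions": joint angles; "dq": joint speeds; "tau": joint torques, N m; "tool_pos": TCP position; "tcp_rot": TCP orientation; "contact_force": force on the tool from outside, world axes, zero at the start; "moment": the same for the moment, N m; "grip_width": finger opening in mm.
Only numpy, scipy, OpenCV 4.12 (cv2) and the standard library are available. Lean on these libraries where they do the work, as an engineer would, in place of code of your own. Each camera call takes 0.05 s, during which the arm holds its last target. There are 200 camera calls.

## Working session

There is one attempt and no reset: what is moved stays moved. The work goes in short steps, Python scripts to look and compute and a shell command to move; the robot and the scene stay as the last step left them, time stands still between calls to the robot, and variables do not carry over. Pictures are saved under pics/ and viewed, about 8 in all and at most 12, crops included, and the job is handed in when it is done.

```bash
mkdir -p pics
cat > h.py <<'E'
import numpy as np, cv2
from plant import get_obs, capture
from scipy.spatial.transform import Rotation as R
def ray(c,uv):
    r=cv2.Rodrigues(np.array(c['rvec'],float))[0]; t=np.array(c['tvec'],float).ravel()
    d=np.linalg.inv(c['mtx'])@np.array([uv[0],uv[1],1.]); return -r.T@t, r.T@d
def onz(c,uv,z):
    o,d=ray(c,uv); return o+d*(z-o[2])/d[2]
def tri(c1,uv1,c2,uv2):
    o,d=ray(c1,uv1);p,e=ray(c2,uv2); d=d/np.linalg.norm(d);e=e/np.linalg.norm(e)
    s=np.linalg.lstsq(np.c_[d,-e],p-o,rcond=None)[0]; a=o+d*s[0];b=p+e*s[1]
    return (a+b)/2,np.linalg.norm(a-b)
def proj(c,P): return cv2.projectPoints(np.array(P,float).reshape(-1,3),np.array(c['rvec'],float),np.array(c['tvec'],float),np.array(c['mtx'],float),None)[0].reshape(-1,2)
E
python3 - <<'E'
from h import *
import pickle
print(get_obs())
for n in("top","side"):
    c=capture(n); pickle.dump(c,open(n+'.pkl','wb')); cv2.imwrite(f'pics/{n}0.png',c['color'][...,::-1]); 
    o,d=ray(c,(320,200)); print(n,o,d,c['mtx'][0,0])
E
```

```text
{'time': 0.0, 'joint_positions': array([-1.34200636e+00,  3.42758649e-01,  1.52502230e+00,  1.81254036e-05,
        1.27541339e+00, -1.46039271e-01]), 'dq': array([-0.0006055 ,  0.00120751,  0.00067762, -0.00168207,  0.00247731,
        0.00064768]), 'tau': array([ 7.40061532e-04, -4.31245816e+01, -2.44218886e+01,  7.17497477e-02,
        5.57788624e-02, -1.62716506e-04]), 'tool_pos': array([ 192.18317506, -488.41774182,  404.02425633]), 'tcp_rot': array([-3.14001054e+00, -2.50225081e-04,  3.74823752e-01]), 'contact_force': array([-0.15691373, -0.11831647,  0.65694495]), 'moment': array([ 0.01457383, -0.0179333 ,  0.00284996]), 'grip_width': 92.14119630084855}
top [ 428.62602939  -29.58404049 1105.77261027] [ 0.18223114  0.00488645 -0.98327115] 374.83185551516215
side [205.42825001 801.10827933 574.52737032] [ 0.37476027 -0.81772112 -0.43699193] 459.5118243194552
```

View pics/top0.png

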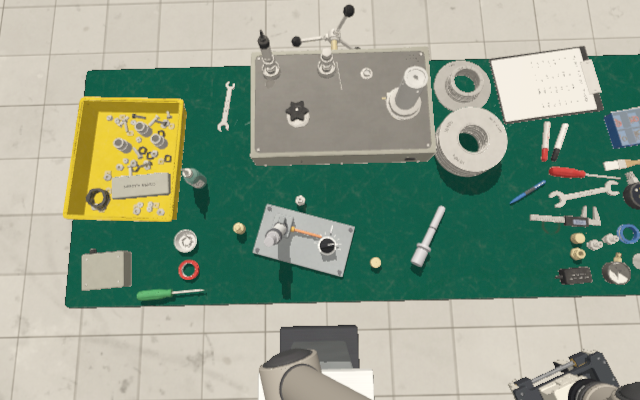

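View pics/side0.png

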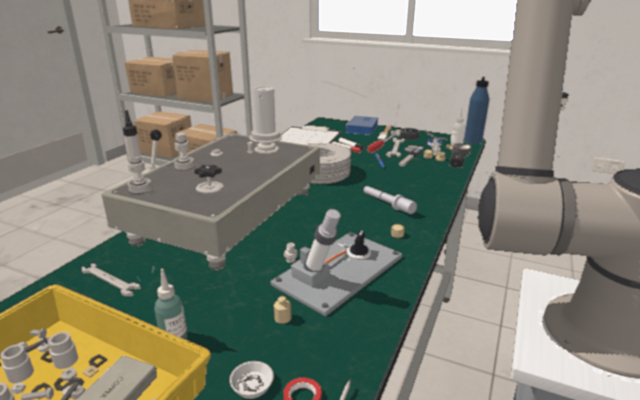

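The top view shows the pump plate at about (304,240). The barrel with its piston is at (278,232), the knob at (327,245), the brass weight at (239,228), the fitting at (300,200) and the cap nut at (376,263). The loose piston at (428,236) is larger and lying down, so it is a decoy, and so are the barrels on the big grey machine. The one meant is in the leaning barrel on the small plate. I'll enlarge that area to confirm and measure the plate.

Run:
```python
from h import *
import pickle
T=pickle.load(open('top.pkl','rb'));S=pickle.load(open('side.pkl','rb'))
im=T['color']; hsv=cv2.cvtColor(im,cv2.COLOR_RGB2HSV)
m=((hsv[...,1]<60)&(hsv[...,2]>100)).astype(np.uint8)*255
roi=np.zeros_like(m); roi[195:285,245:362]=255; m&=roi
m=cv2.morphologyEx(m,cv2.MORPH_CLOSE,np.ones((9,9)))
m=cv2.morphologyEx(m,cv2.MORPH_OPEN,np.ones((9,9)))
cs=max(cv2.findContours(m,0,2)[0],key=cv2.contourArea)
W=np.array([onz(T,p[0],12)[:2] for p in cs],np.float32)
r=cv2.minAreaRect(W); print(r); print(cv2.boxPoints(r)); print(len(cs))
a=cv2.resize(im[195:285,245:362],None,fx=6.8,fy=6.6,interpolation=cv2.INTER_CUBIC)
b=cv2.resize(S['color'][200:312,265:410],None,fx=5.5,fy=5.3,interpolation=cv2.INTER_CUBIC)
cv2.imwrite('pics/a.png',a[...,::-1]);cv2.imwrite('pics/b.png',b[...,::-1])
```

```text
((535.2177734375, 21.782562255859375), (270.9032287597656, 190.36216735839844), 73.68677520751953)
[[ 405.8219    -81.48059 ]
 [ 588.52014  -134.95108 ]
 [ 664.61365   125.045715]
 [ 481.9154    178.5162  ]]
127
```

View pics/a.png

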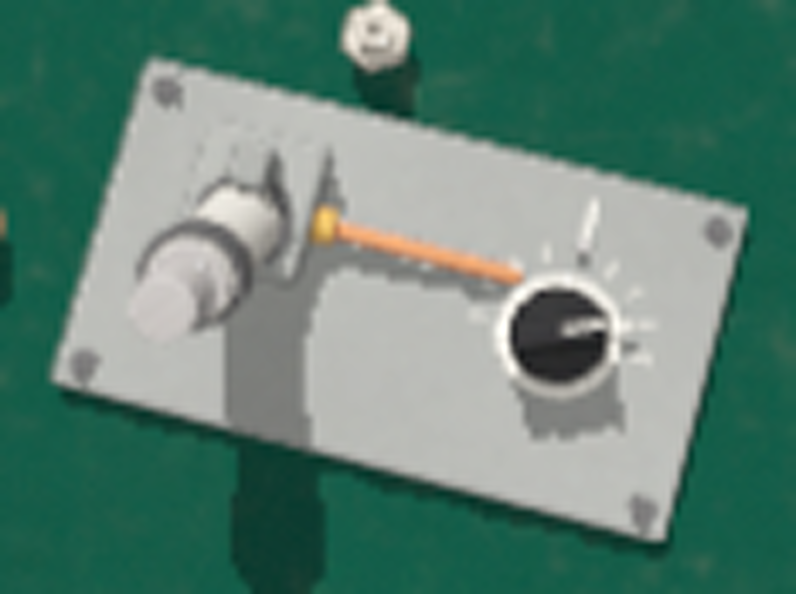

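View pics/b.png

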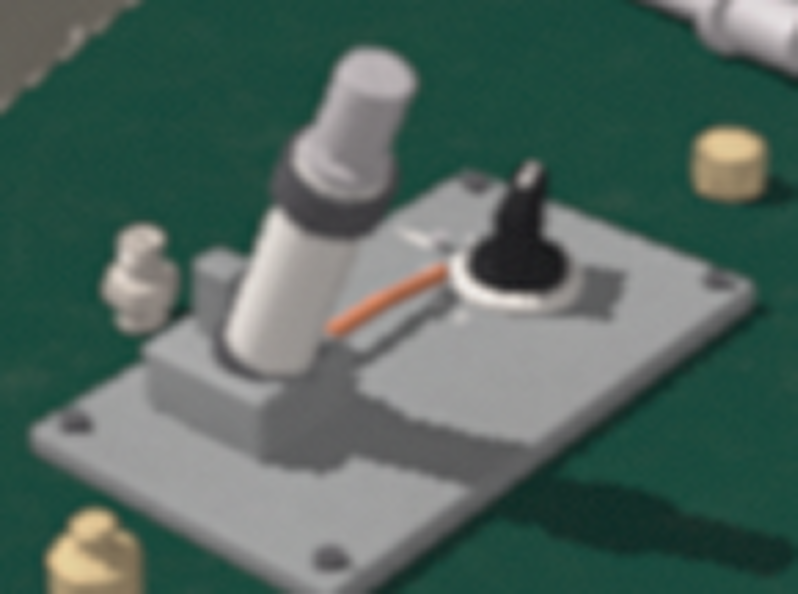

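The crops confirm it: the piston head is at a(163,310)/b(375,72) in the leaning barrel. The knob is at a(558,335) with its pointer to the right, and the stud is at a(583,258). The plate corners are clear in crop a.

```bash
cat > m.py <<'E'
from h import *
import pickle
T=pickle.load(open('top.pkl','rb'));S=pickle.load(open('side.pkl','rb'))
A=lambda u,v:((u+.5)/6.803-.5+245,(v+.5)/6.6-.5+195)
B=lambda u,v:((u+.5)/5.5-.5+265,(v+.5)/5.3-.5+200)
C=[onz(T,A(*p),12)[:2] for p in[(150,60),(748,212),(665,540),(52,382)]] # +x+y,+x-y,-x-y,-x+y
C=np.array(C);print(C,[np.linalg.norm(C[i]-C[i-1]) for i in range(4)])
ctr=C.mean(0); ex=C[0]+C[1]-C[2]-C[3]; yw1=np.arctan2(ex[1],ex[0]); ey=C[0]+C[3]-C[1]-C[2]; yw2=np.arctan2(-ey[0],ey[1])
yaw=yw2; print(ctr,yw1,yw2)
P=lambda p:np.r_[R.from_euler('z',yaw).apply(np.array(p)*1.)+np.r_[ctr,0]]
Bax=np.array([-np.sin(np.radians(20)),0,np.cos(np.radians(20))])
rim=np.array([-23,70,139.])
if __name__=='__main__':
    print('knob',P([0,-70,51]),'stud pred',P([41,-70,19]),'stud seen',onz(T,A(583,258),19))
    print('knob seen',onz(T,A(558,335),26))
    print('headtop pred',P(rim+44*Bax),'seen',tri(T,A(163,310),S,B(375,72)),onz(T,A(163,310),(rim+44*Bax)[2]))
    a=onz(T,A(565,330),59);b=onz(T,A(605,323),59);d=b-a;print('pointer',a,b,np.arctan2(d[1],d[0])-yaw)
    print('head',P(rim+27*Bax),'axis',R.from_euler('z',yaw).apply(Bax))
    print('headside', S and proj(S,P(rim+44*Bax)),B(375,72))
E
python3 m.py
```

```text
[[ 624.49661896  134.52772218]
 [ 549.21265336 -123.17602616]
 [ 407.45231528  -82.46422072]
 [ 481.80582263  176.36806366]] [np.float64(148.69861308371247), np.float64(268.47513363806974), np.float64(147.49048970470471), np.float64(269.3001958726564)]
[515.74185256  26.31388474] -0.28245625361814813 -0.28197528622050233
knob [496.26410981 -40.92165302  51.        ] stud pred [535.64492479 -52.3300452   19.        ] stud seen [529.95607713 -51.4980288   19.        ]
knob seen [496.11060255 -39.83474735  26.        ]
headtop pred [498.6733477  104.13665706 180.34647531] seen (array([498.96779285, 104.37625568, 180.43589772]), np.float64(0.7591626754866669)) [499.33392192 104.51991948 180.34647531]
pointer [496.07236459 -42.43917934  59.        ] [498.59967822 -58.86421006  59.        ] -1.1361487651994342
head [504.25806828 102.51879611 164.37170076] axis [-0.32851298  0.09516829  0.93969262]
headside [[332.76656071 213.16781228]] (332.77272727272725, 213.17924528301887)
```

The plate is 148 x 269 mm, and the predicted and triangulated head top agree to 0.5 mm, so the pump pose is good (yaw -0.282). The knob reads about -1.15 rad. Next I'll work out the move to above the knob.

```bash
cat > go.py <<'E'
# usage: go.py knob ANGLE Z | piston OUT SPIN OFF  -> shift/turn in tool axes from the measured pose
import sys; from h import *; import io,contextlib
with contextlib.redirect_stdout(io.StringIO()): import m
o=get_obs(); p=o['tool_pos']; Rn=R.from_euler('xyz',o['tcp_rot'])
a=sys.argv
if a[1]=='knob':
    g=m.P([0,-70,float(a[3])]); Rt=R.from_euler('xyz',[np.pi,0,m.yaw+np.pi+float(a[2])])
else: # grasp point at OUT mm above barrel origin along the axis
    g=m.P(m.rim+float(a[2])*m.Bax)
    Rt=R.from_euler('z',m.yaw)*R.from_euler('y',-20,degrees=True)*R.from_euler('xyz',[np.pi,0,float(a[3])])
tcp=g-159*Rt.apply([0,0,1])
print('t',o['time'],'tcp goal',tcp.round(1),'now',p.round(1),'shift',(Rn.inv().apply(tcp-p)/1000).round(4),'turn',(Rn.inv()*Rt).as_rotvec().round(4),
 'q',o['joint_positions'].round(2),'F',o['contact_force'].round(1),'M',o['moment'].round(2),'w',round(o['grip_width'],1))
E
python3 go.py knob -1.15 150
```

```text
t 0.1 tcp goal [496.3 -40.9 309. ] now [ 192.2 -488.4  404.1] shift [ 0.4468 -0.305   0.0956] turn [-1.1000e-03 -1.1000e-03 -1.3348e+00] q [-1.34  0.34  1.52 -0.    1.28 -0.15] F [-0.3 -0.1 -0.3] M [-0.01 -0.02 -0.03] w 91.8
```

```bash
python3 -m pendant '[[[0.447,-0.305,0.0956],[0,0,-1.335],0.0918],[[0.447,-0.305,0.0956],[0,0,-1.335],0.0918],[[0.447,-0.305,0.0956],[0,0,-1.335],0.0918],[[0.447,-0.305,0.0956],[0,0,-1.335],0.0918],[[0.447,-0.305,0.0956],[0,0,-1.335],0.0918],[[0.447,-0.305,0.0956],[0,0,-1.335],0.0918],[[0.447,-0.305,0.0956],[0,0,-1.335],0.0918],[[0.447,-0.305,0.0956],[0,0,-1.335],0.0918],[[0.447,-0.305,0.0956],[0,0,-1.335],0.0918],[[0.447,-0.305,0.0956],[0,0,-1.335],0.0918]]'; python3 go.py knob -1.15 150
```

```text
time: 0.93
tool_pos: [423.6, -147.3, 331.8]
tcp_rot: [-3.142, 0.0, 1.631]
contact_force: [0.7, -0.6, 0.7]
grip_width: 91.7
t 0.9333 tcp goal [496.3 -40.9 309. ] now [ 423.6 -147.3  331.8] shift [0.1018 0.0789 0.0228] turn [-0.0001  0.     -0.0788] q [-0.51  0.28  1.83 -0.    1.02 -0.57] F [ 0.7 -0.6  0.7] M [-0.03 -0.13  0.04] w 91.7
```

```bash
python3 -m pendant '[[[0.1018,0.0789,0.0228],[0,0,-0.079],0.0918],[[0.1018,0.0789,0.0228],[0,0,-0.079],0.0918],[[0.1018,0.0789,0.0228],[0,0,-0.079],0.0918],[[0.1018,0.0789,0.0228],[0,0,-0.079],0.0918],[[0.1018,0.0789,0.0228],[0,0,-0.079],0.0918],[[0.1018,0.0789,0.0228],[0,0,-0.079],0.0918],[[0.1018,0.0789,0.0228],[0,0,-0.079],0.0918]]'; python3 go.py knob -1.15 51
```

```text
time: 1.52
tool_pos: [495.7, -44.3, 309.5]
tcp_rot: [-3.141, 0.0, 1.703]
contact_force: [-0.8, -1.2, -0.1]
grip_width: 91.9
t 1.5167 tcp goal [496.3 -40.9 210. ] now [495.7 -44.3 309.5] shift [0.0033 0.0011 0.0995] turn [-0.0006  0.0003 -0.0068] q [-0.24  0.39  1.73 -0.    1.01 -0.37] F [-0.8 -1.2 -0.1] M [ 0.03 -0.1  -0.03] w 91.9
```

```bash
python3 -m pendant '[[[0.002,0.001,0.02],[0,0,-0.007],0.0918],[[0.003,0.001,0.045],[0,0,-0.007],0.0918],[[0.003,0.001,0.065],[0,0,-0.007],0.0918],[[0.003,0.001,0.065],[0,0,-0.007],0.0918],[[0.003,0.001,0.065],[0,0,-0.007],0.0918]]'; python3 go.py knob -1.15 51; python3 -c "
from h import *
for n,s in(('top',(200,280,270,390)),('side',(190,310,280,440))):
    c=capture(n);a,b,d,e=s;cv2.imwrite(f'pics/k_{n}.png',cv2.resize(c['color'][a:b,d:e],None,fx=4.5,fy=4.5,interpolation=cv2.INTER_CUBIC)[...,::-1])
a=cv2.imread('pics/k_top.png');b=cv2.imread('pics/k_side.png');w=max(a.shape[1],b.shape[1])
b=cv2.resize(b,None,fx=.6,fy=.6);a=cv2.resize(a,None,fx=.6,fy=.6);w=max(a.shape[1],b.shape[1])
cv2.imwrite('pics/k.png',np.vstack([np.pad(i,((0,0),(0,w-i.shape[1]),(0,0))) for i in(a,b)]))"
```

```text
time: 1.93
tool_pos: [496.3, -41.5, 244.4]
tcp_rot: [-3.14, -0.0, 1.709]
contact_force: [-0.7, 0.4, 0.2]
grip_width: 91.9
t 1.9333 tcp goal [496.3 -40.9 210. ] now [496.3 -41.5 244.4] shift [0.0006 0.0001 0.0344] turn [-0.0017 -0.0004 -0.0011] q [-0.24  0.49  1.8  -0.    0.85 -0.38] F [-0.7  0.4  0.2] M [-0.   -0.09  0.01] w 91.9
```

View pics/k.png

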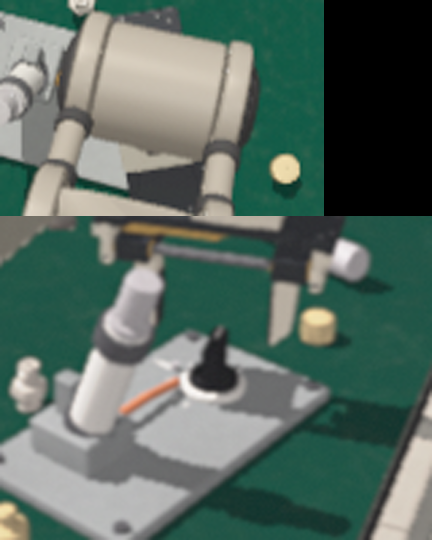

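The composite shows the fingers at (155,300) and (283,340) straddling the knob at (215,365), with the midpoint over it. I'll descend and close.

```bash
python3 -m pendant '[[[0.0006,0,0.017],[0,0,-0.001],0.0918],[[0.0006,0,0.034],[0,0,-0.001],0.0918],[[0.0006,0,0.0345],[0,0,-0.001],0.0918],[[0.0006,0,0.0345],[0,0,-0.001],0.04],[[0.0006,0,0.0345],[0,0,-0.001],0.025],[[0.0006,0,0.0345],[0,0,-0.001],0.01],[[0.0006,0,0.0345],[0,0,-0.001],0.005],[[0.0006,0,0.0345],[0,0,-0.001],0.005],[[0.0006,0,0.0345],[0,0,-0.001],0.005],[[0.0006,0,0.0345],[0,0,-0.001],0.005]]'; python3 go.py knob 0 51
```

```text
time: 2.87
tool_pos: [496.8, -39.7, 210.1]
tcp_rot: [3.141, 0.0, 1.712]
contact_force: [-0.2, -0.2, -0.6]
grip_width: 49.9
t 2.8667 tcp goal [496.3 -40.9 210. ] now [496.8 -39.7 210.1] shift [-0.0012 -0.0007  0.0001] turn [ 2.0000e-04  4.0000e-04 -1.1477e+00] q [-0.23  0.55  1.83 -0.    0.77 -0.37] F [-0.2 -0.2 -0.6] M [ 0.04 -0.1  -0.03] w 49.9
```

```bash
python3 -m pendant '[[[-0.001,-0.0005,0],[0,0,0],0.005],[[-0.001,-0.0005,0],[0,0,0],0.005],[[-0.001,-0.0005,0],[0,0,0],0.005],[[-0.001,-0.0005,0],[0,0,0],0.005],[[-0.001,-0.0005,0],[0,0,0],0.005],[[-0.001,-0.0005,0],[0,0,0],0.005],[[-0.001,-0.0005,0],[0,0,0],0.005],[[-0.001,-0.0005,0],[0,0,0],0.005]]'; python3 go.py knob 0 51
```

```text
time: 3.53
tool_pos: [496.0, -40.8, 209.9]
tcp_rot: [-3.14, -0.0, 1.712]
contact_force: [-3.1, -1.9, 2.5]
grip_width: 14.1
t 3.5333 tcp goal [496.3 -40.9 210. ] now [496.  -40.8 209.9] shift [-0.0002  0.0002 -0.0001] turn [-1.0000e-03 -8.0000e-04 -1.1479e+00] q [-0.24  0.54  1.83 -0.    0.77 -0.38] F [-3.1 -1.9  2.5] M [-0.37  0.5  -0.03] w 14.1
```

The width is 14.1 mm, so the bar is held flat. Now I'll turn it.

```bash
python3 -m pendant '[[[0,0,0],[0,0,-0.1],0.005],[[0,0,0],[0,0,-0.2],0.005],[[0,0,0],[0,0,-0.3],0.005],[[0,0,0],[0,0,-0.4],0.005],[[0,0,0],[0,0,-0.5],0.005],[[0,0,0],[0,0,-0.6],0.005],[[0,0,0],[0,0,-0.7],0.005],[[0,0,0],[0,0,-0.8],0.005],[[0,0,0],[0,0,-0.9],0.005],[[0,0,0],[0,0,-1.0],0.005]]'; python3 go.py knob 0 51
```

```text
time: 4.37
tool_pos: [495.6, -41.1, 209.8]
tcp_rot: [-3.14, -0.002, 2.717]
contact_force: [-6.1, -4.6, 4.4]
grip_width: 13.8
t 4.3667 tcp goal [496.3 -40.9 210. ] now [495.6 -41.1 209.8] shift [-0.0005  0.0005 -0.0002] turn [-0.0016 -0.0024 -0.1426] q [-0.24  0.54  1.83 -0.    0.77 -1.38] F [-6.1 -4.6  4.4] M [-0.82  0.92 -0.07] w 13.8
```

```bash
python3 -m pendant '[[[-0.0004,0.0004,0],[0,0,-0.07],0.005],[[-0.0004,0.0004,0],[0,0,-0.143],0.005],[[-0.0004,0.0004,0],[0,0,-0.143],0.005],[[-0.0004,0.0004,0],[0,0,-0.143],0.005]]'; python3 go.py knob 0 51
```

```text
time: 4.7
tool_pos: [495.8, -41.2, 209.9]
tcp_rot: [-3.139, -0.003, 2.856]
contact_force: [-7.5, -6.4, 6.4]
grip_width: 14.1
t 4.7 tcp goal [496.3 -40.9 210. ] now [495.8 -41.2 209.9] shift [-0.0004  0.0004 -0.0001] turn [-0.0021 -0.0033 -0.0037] q [-0.24  0.55  1.83 -0.    0.77 -1.52] F [-7.5 -6.4  6.4] M [-1.12  1.24  0.08] w 14.1
```

Now I'll open (only partly at first), lift to z+100 and look.

```bash
python3 -m pendant '[[[0,0,0],[0,0,0],0.03],[[0,0,0],[0,0,0],0.05],[[0,0,0],[0,0,0],0.05],[[0,0,0],[0,0,0],0.05],[[0,0,0],[0,0,0],0.05],[[0,0,-0.025],[0,0,0],0.06],[[0,0,-0.06],[0,0,0],0.06],[[0,0,-0.1],[0,0,0],0.06],[[0,0,-0.14],[0,0,0],0.06],[[0,0,-0.18],[0,0,0],0.06]]'; python3 go.py piston 110 3.1416 ; python3 go.py piston 110 1.5708
```

```text
time: 5.53
tool_pos: [496.6, -40.3, 391.8]
tcp_rot: [3.142, -0.0, 2.855]
contact_force: [1.2, 0.3, -1.2]
grip_width: 59.9
t 5.5333 tcp goal [424.8 125.5 391.8] now [496.6 -40.3 391.8] shift [1.158e-01 1.387e-01 1.000e-04] turn [-0.0007 -0.3491 -0.0045] q [-0.23  0.3   1.62  0.    1.22 -1.52] F [ 1.2  0.3 -1.2] M [ 0.03 -0.21  0.01] w 59.9
t 5.5333 tcp goal [424.8 125.5 391.8] now [496.6 -40.3 391.8] shift [1.158e-01 1.387e-01 1.000e-04] turn [-0.2743 -0.2732  1.5488] q [-0.23  0.3   1.62  0.    1.22 -1.52] F [ 1.2  0.3 -1.2] M [ 0.03 -0.21  0.01] w 59.9
```

```bash
python3 -m pendant '[[[0.03,0.0347,0],[0,-0.09,-0.001],0.06],[[0.0579,0.0693,0],[0,-0.175,-0.002],0.06],[[0.087,0.104,0],[0,-0.262,-0.003],0.06],[[0.1158,0.1387,0],[-0.0007,-0.349,-0.0045],0.06],[[0.1158,0.1387,0],[-0.0007,-0.349,-0.0045],0.06],[[0.1158,0.1387,0],[-0.0007,-0.349,-0.0045],0.06],[[0.1158,0.1387,0],[-0.0007,-0.349,-0.0045],0.06],[[0.1158,0.1387,0],[-0.0007,-0.349,-0.0045],0.06]]'; python3 go.py piston 60 3.1416; python3 -c "
from h import *
t=capture('top')['color'][195:285,245:362];s=capture('side')['color'][170:312,265:410]
a=cv2.resize(t,None,fx=5,fy=5,interpolation=cv2.INTER_CUBIC)
b=cv2.resize(s,None,fx=4,fy=4,interpolation=cv2.INTER_CUBIC)[-450:,:]
a=a[:,-220:]; b=b[:450]
cv2.imwrite('pics/p.png',np.hstack([a,b])[...,::-1])"
```

```text
time: 6.2
tool_pos: [425.6, 124.8, 390.0]
tcp_rot: [-3.141, 0.349, 2.859]
contact_force: [-0.4, 0.5, 0.5]
grip_width: 60.0
t 6.2 tcp goal [441.2 120.8 344.8] now [425.6 124.8 390. ] shift [0.0004 0.0005 0.048 ] turn [-0.0004  0.0001 -0.0004] q [ 0.16  0.14  1.86 -0.2   0.83 -1.02] F [-0.4  0.5  0.5] M [ 0.13  0.02 -0.01] w 60.0
```

View pics/p.png

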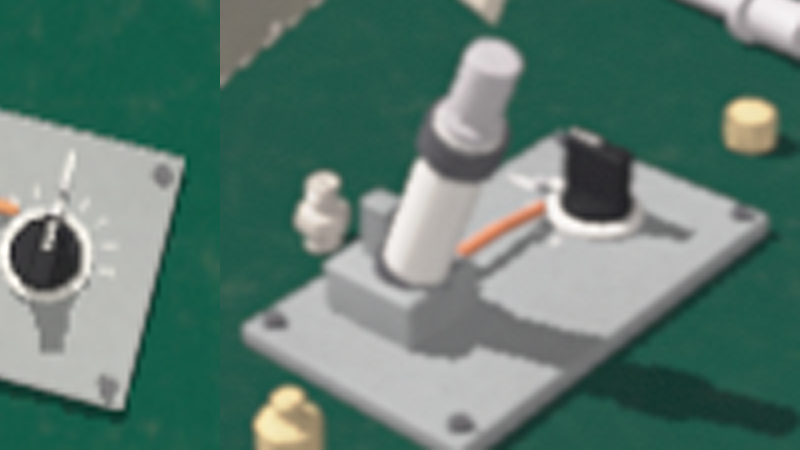

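The pointer (48,245)→(55,222) lines up with the stud line (62,190)→(72,155), so the knob is set. The piston is home. Next I'll descend along the barrel axis.

```bash
python3 -m pendant '[[[0.0004,0.0005,0.016],[0,0,0],0.06],[[0.0004,0.0005,0.032],[0,0,0],0.06],[[0.0004,0.0005,0.048],[0,0,0],0.06],[[0.0004,0.0005,0.048],[0,0,0],0.06],[[0.0004,0.0005,0.048],[0,0,0],0.06]]'; python3 go.py piston 29 3.1416
```

```text
time: 6.72
tool_pos: [441.1, 120.3, 344.1]
tcp_rot: [-3.14, 0.347, 2.858]
contact_force: [-0.0, -0.4, 0.6]
grip_width: 59.6
t 6.7167 tcp goal [451.4 117.8 315.7] now [441.1 120.3 344.1] shift [-0.0003  0.0005  0.0303] turn [-0.0019 -0.0021 -0.0019] q [ 0.14  0.23  1.9  -0.22  0.71 -1.  ] F [-0.  -0.4  0.6] M [ 0.16  0.06 -0.  ] w 59.6
```

```bash
python3 -m pendant '[[[-0.0003,0.0005,0.015],[0,0,0],0.06],[[-0.0003,0.0005,0.03],[0,0,0],0.06],[[-0.0003,0.0005,0.03],[0,0,0],0.06],[[-0.0003,0.0005,0.03],[0,0,0],0.06],[[-0.0003,0.0005,0.03],[0,0,0],0.06],[[-0.0003,0.0005,0.03],[0,0,0],0.04]]'; python3 go.py piston 29 3.1416; python3 -c "
from h import *
s=capture('side')['color'][170:300,270:400]
cv2.imwrite('pics/q.png',cv2.resize(s,None,fx=4.5,fy=4.5,interpolation=cv2.INTER_CUBIC)[...,::-1])"
```

```text
time: 7.22
tool_pos: [451.0, 118.8, 317.7]
tcp_rot: [3.141, 0.351, 2.859]
contact_force: [-0.3, 0.1, -0.0]
grip_width: 56.7
t 7.2167 tcp goal [451.4 117.8 315.7] now [451.  118.8 317.7] shift [ 0.0001 -0.0008  0.0021] turn [ 0.0004  0.0016 -0.0005] q [ 0.14  0.28  1.92 -0.24  0.63 -0.98] F [-0.3  0.1 -0. ] M [ 0.13  0.05 -0.03] w 56.7
```

View pics/q.png

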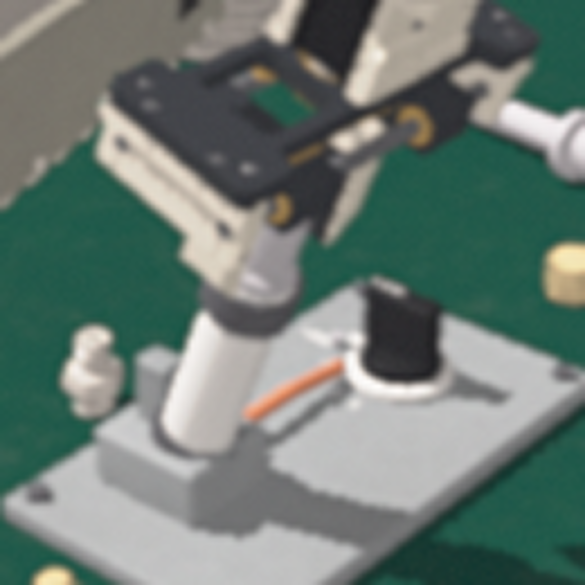

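The picture shows the fingers straddling the head at (270,260), clear of the collar. I'll close.

```bash
python3 -m pendant '[[[0,-0.0003,0.001],[0,0,0],0.015],[[0,-0.0003,0.001],[0,0,0],0.015],[[0,-0.0003,0.001],[0,0,0],0.015],[[0,-0.0003,0.001],[0,0,0],0.015],[[0,-0.0003,0.001],[0,0,0],0.015],[[0,-0.0003,0.001],[0,0,0],0.015],[[0,-0.0003,0.001],[0,0,0],0.015],[[0,-0.0003,0.001],[0,0,0],0.015],[[0,-0.0003,0.001],[0,0,0],0.015],[[0,-0.0003,0.001],[0,0,0],0.015]]'; for i in 1 2; do python3 go.py piston 30 3.1416;done; python3 -c "
from h import *
o=get_obs();print('F tool',R.from_euler('xyz',o['tcp_rot']).inv().apply(o['contact_force']))"
```

```text
time: 8.1
tool_pos: [451.0, 118.3, 315.7]
tcp_rot: [-3.141, 0.349, 2.859]
contact_force: [-3.9, -3.5, 4.4]
grip_width: 25.6
t 8.1 tcp goal [451.  117.9 316.6] now [451.  118.3 315.7] shift [-0.0004 -0.0003 -0.0008] turn [-0.0008 -0.0003 -0.0002] q [ 0.13  0.28  1.92 -0.24  0.63 -0.98] F [-3.9 -3.5  4.4] M [-0.58  0.41 -0.25] w 25.6
t 8.1 tcp goal [451.  117.9 316.6] now [451.  118.3 315.7] shift [-0.0004 -0.0003 -0.0008] turn [-0.0008 -0.0003 -0.0002] q [ 0.13  0.28  1.92 -0.24  0.63 -0.98] F [-3.9 -3.5  4.4] M [-0.58  0.41 -0.25] w 25.6
F tool [ 1.09170017 -4.45616506 -5.02900008]
```

The head is held at 26 mm with forces under 7 N. I'll draw the first 20 mm slowly.

```bash
python3 -m pendant '[[[0,0,-0.002],[0,0,0],0.015],[[0,0,-0.004],[0,0,0],0.015],[[0,0,-0.006],[0,0,0],0.015],[[0,0,-0.008],[0,0,0],0.015],[[0,0,-0.010],[0,0,0],0.015],[[0,0,-0.012],[0,0,0],0.015],[[0,0,-0.014],[0,0,0],0.015],[[0,0,-0.016],[0,0,0],0.015],[[0,0,-0.018],[0,0,0],0.015],[[0,0,-0.020],[0,0,0],0.015]]'; python3 go.py piston 74 3.1416; python3 -c "
from h import *
o=get_obs();print('F tool',R.from_euler('xyz',o['tcp_rot']).inv().apply(o['contact_force']))"
```

```text
time: 8.93
tool_pos: [444.4, 120.3, 334.5]
tcp_rot: [-3.141, 0.349, 2.859]
contact_force: [0.7, -4.9, -4.4]
grip_width: 25.5
t 8.9333 tcp goal [436.6 122.1 357.9] now [444.4 120.3 334.5] shift [-0.0005 -0.0005 -0.0247] turn [-0.0005 -0.0004 -0.0001] q [ 0.14  0.24  1.91 -0.23  0.68 -0.99] F [ 0.7 -4.9 -4.4] M [-0.71  0.26 -0.32] w 25.5
F tool [-0.4138269  -4.50502492  4.81782808]
```

```bash
python3 -m pendant '[[[0,-0.0002,-0.003],[0,0,0],0.015],[[0,-0.0003,-0.006],[0,0,0],0.015],[[0,-0.0003,-0.009],[0,0,0],0.015],[[0,-0.0003,-0.012],[0,0,0],0.015],[[0,-0.0003,-0.015],[0,0,0],0.015],[[0,-0.0003,-0.018],[0,0,0],0.015],[[0,-0.0003,-0.021],[0,0,0],0.015],[[0,-0.0003,-0.0235],[0,0,0],0.015],[[0,-0.0003,-0.025],[0,0,0],0.015],[[0,-0.0003,-0.025],[0,0,0],0.015]]'; python3 go.py piston 74.2 3.1416; python3 -c "
from h import *
o=get_obs();print('F tool',R.from_euler('xyz',o['tcp_rot']).inv().apply(o['contact_force']))
t=capture('top')['color'][195:285,245:362];s=capture('side')['color'][150:280,290:400]
a=cv2.resize(t,None,fx=5,fy=5,interpolation=cv2.INTER_CUBIC)[:,-260:]
b=cv2.resize(s,None,fx=4.5,fy=4.5,interpolation=cv2.INTER_CUBIC);b=b[:590]
a=np.pad(a,((0,max(0,b.shape[0]-450)),(0,0),(0,0)))
cv2.imwrite('pics/r.png',np.hstack([a,b])[...,::-1])"
```

```text
time: 9.77
tool_pos: [436.2, 122.6, 358.4]
tcp_rot: [3.141, 0.35, 2.859]
contact_force: [-0.2, -1.4, -2.5]
grip_width: 25.2
t 9.7667 tcp goal [436.5 122.1 358.1] now [436.2 122.6 358.4] shift [-0.0003 -0.0003  0.0003] turn [ 0.0002  0.0006 -0.0003] q [ 0.15  0.2   1.89 -0.21  0.74 -1.  ] F [-0.2 -1.4 -2.5] M [-0.12  0.35 -0.12] w 25.2
F tool [ 0.61644577 -1.41354916  2.39416116]
```

View pics/r.png

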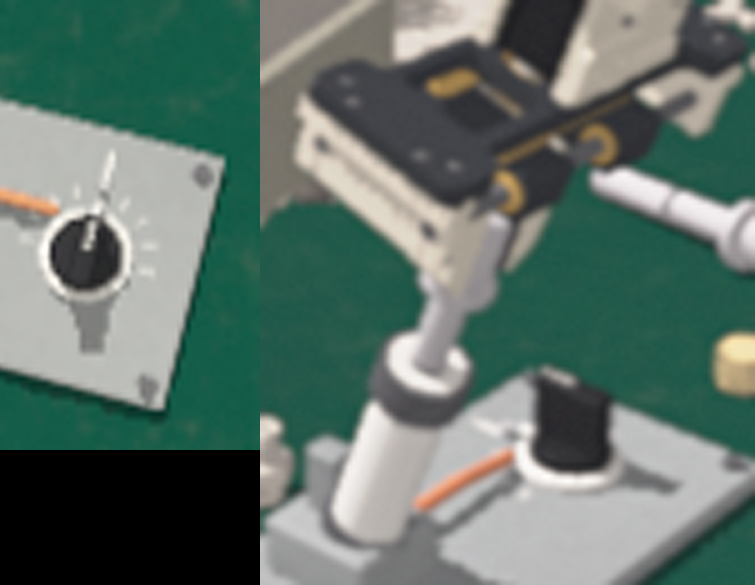

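The picture shows the pointer still in line with the stud line. The collar at (460,285) is well above the rim at (420,360) and the rod is visible. I'll check one enlarged crop with the expected 40/45/50 mm levels ticked beside it.

Run:
```python
from h import *; import m
c=capture('side'); k=10; x0,y0=312,195
im=cv2.resize(c['color'][y0:y0+55,x0:x0+45],None,fx=k,fy=k,interpolation=cv2.INTER_CUBIC)[...,::-1].copy()
S=m.S; v=m.P([1,0,0])-m.P([0,0,0])
o,_=ray(S,(320,200)); b=m.P(m.rim); ax=m.P(m.rim+m.Bax)-b
side=np.cross(b-o,ax); side/=np.linalg.norm(side)   # silhouette direction
for z,col in((0,(0,255,0)),(40,(0,0,255)),(45,(255,0,0)),(50,(0,0,255)),(51,(0,255,255))):
  for s in(-1,1):
    q=[((proj(c,b+ax*z+side*s*r)[0]-(x0,y0)+.5)*k-.5).astype(int) for r in((17,21) if z else (22,26))]
    cv2.line(im,tuple(map(int,q[0])),tuple(map(int,q[1])),col,1)
cv2.imwrite('pics/s.png',im); o=get_obs(); print(o['time'],o['contact_force'],o['grip_width'])
```

```text
[[ 624.49661896  134.52772218]
 [ 549.21265336 -123.17602616]
 [ 407.45231528  -82.46422072]
 [ 481.80582263  176.36806366]] [np.float64(148.69861308371247), np.float64(268.47513363806974), np.float64(147.49048970470471), np.float64(269.3001958726564)]
[515.74185256  26.31388474] -0.28245625361814813 -0.28197528622050233
9.9167 [ 0.79838582 -0.74628159 -1.88861709] 25.352034904064055
```

View pics/s.png

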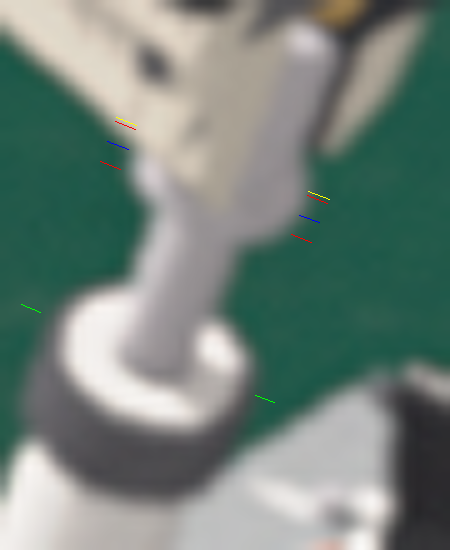

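At 10x, the collar's underside edge, at about (300,212) and (250,243), sits on the 45 mm tick to within about 2 mm. The TCP has moved 45.4 mm along the axis, so there was no measurable slip. Forces are under 3 N and the grip width is steady at 25.4 mm, so I'll hand it in.

Run:
```python
from h import *; from plant import close_job; import pickle
c=capture('side'); s=pickle.load(open('side.pkl','rb'))
for n,(u,v) in dict(brass=(283,311),union=(291,253),cap=(398,231)).items():
    print(n,np.abs(c['color'][v-10:v+10,u-7:u+7].astype(int)-s['color'][v-10:v+10,u-7:u+7]).mean().round(1))
o=get_obs();print(o['time'],np.abs(o['dq']).max(),o['tool_pos'],o['grip_width']); print(close_job())
```

```text
brass 24.9
union 23.9
cap 19.6
9.9667 0.003215927118740404 [436.36097732 122.49684835 357.94254275] 25.273908727822292
the job is handed in; nothing more can be done
None
```

The job is handed in, at 10.0 s of the 51 s allowed, and no verdict was reported. I turned the vent knob to the stud with the piston home. Then I gripped the piston by its head from along the barrel's axis and drew it 45 mm straight out; it is held there in the gripper.

**Last checks:**
- **Draw:** the TCP moved 45.4 mm along the barrel axis. In the 10x side picture the collar's underside sits at the 45 mm level to within about 2 mm. I could not make out the groove itself.
- **Alignment and force:** the tool axis was within about 0.001 rad of the barrel axis. The force on the tool was under 7 N in every reading of the draw, and about 2 N at the end.
- **Grip:** the opening was steady at 25.3 mm on the 26 mm head, with the arm practically still.
- **Knob:** in the top picture at full draw the pointer still lined up with the stud line. The turn had ended 0.004 rad from its target angle.

**A check that disagreed:** comparing small patches of the first and last side pictures gave differences of 20–25 grey levels at the brass weight, fitting and cap nut. I did not find out why; it could be image noise or light and shadow. In the picture taken after the knob turn all three were within about a pixel of where they started. The gripper did not go near them after that, so I believe they have not moved.

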